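Third hand for a drawer handle

TASK

Swing the toggle clamp on the nest right back over centre and leave it open, lift the steel bar handle out of the nest, and hold it level against the white drawer front in the sprung stand: both feet squarely over the two screw holes, pressed with a steady 10 newtons or so, without ever ramming it. Your program finishes while you are still holding the handle there and pushing, as a third hand for the colleague who will drive the screws from behind; the hand touches only the handle, not the drawer front. Leave the things standing around alone.

Things in the scene. Friction and masses are not known exactly. Their poses are not given: they have to be found in the camera images.
- nest: Fixed nest. Grey plate 150 (x) x 210 (y) x 12 mm; two black rests, 34 mm wide at y = -65 and +65 mm, top at z = 36, x = -22 to 50, with a 6 mm lip at x = -32 to -22, carry the handle. Between the rests the space under the bar is free down to z = 12. Toggle clamp at its +y end. Origin on the bench under the middle of the bar; z up.
- clamp (a joint): Toggle clamp on the nest: 0 closed (as found), 1.45 rad fully open (stop). Push its upright lever in the nest's +y direction, from the handle's side, with a few N: the lever leans over to +y and the arm rises. Past about 0.5 rad it falls open by itself and stays, lever level at z = 72 mm out to nest y = 230 mm, arm upright to z = 137 mm.
- clamp_hinge (a point): The clamp's fixed hinge, at nest (0, 125, 72) mm, its axis parallel to nest x. When closed the clamp arm (14 x 14 mm, 65 mm long) lies from here towards nest -y, its rubber pad 1 mm above the handle's +y end; the block under the hinge is 40 x 34 mm.
- clamp_lever (a point): Free end of the clamp's lever, on its axis, 105 mm from the hinge: closed it stands at nest (0, 125, 177) mm. The lever's black grip is 22 mm in diameter, from 40 to 105 mm from the hinge. Moves with the lever.
- handle: Loose steel bar handle, about 0.16 kg: bar 14 (x) x 170 (y) x 20 (z) mm, two feet 18 mm wide, 20 mm high, centred at y = -64 and +64 mm, standing out towards +x, ending 47 mm from the bar's middle plane (40 mm clear behind the bar). Origin under the middle of the bar. It lies in the nest with axes as the nest's, underside at z = 36 mm, feet to +x.
- handle_grip (a point): Centre of the handle's bar, 10 mm above its underside; axes as the handle's. Grasp here from above, across the bar (closing along the handle's x, 14 mm).
- handle_feet (a point): Midway between the end faces of the two feet: handle point (47, 0, 10) mm; axes as the handle's.
- stand: Fixed dark steel stand: base plate 135 (x) x 240 (y) x 12 mm, from x = 70 to 205 mm. The drawer front is carried over it on guide rods and looks towards -x. Origin on the bench; the front's face lies at x = 90 mm when not pushed.
- front: White upright drawer front, 18 x 220 (y) x 110 mm high; two dark 8 mm screw holes through it at y = -64 and +64 mm, 20 mm below its top edge, 130 mm above the bench (pencil ticks above them on the top edge). Origin on its face, midway between the holes; x points into it, z up. Slides back along x on springs: gives at 4 N, then 0.8 N per mm (10 N at 7.5 mm); hard stop at 14 mm, 15 N.
- screwdriver: Bystander: screwdriver lying on the bench, about 200 mm long.
- cup: Bystander: open steel cup 72 mm across, 80 mm high; origin under its centre.
- jar_lid: Bystander: round black blender jar lid, 110 mm across, 34 mm high; origin under its centre.
- roll: Bystander: white paper roll standing upright, 100 mm across, 60 mm high; origin under its centre.
There are look-alikes about, which are no part of the job. Of the things that look like the handle, the middle-sized one is meant.

How it is judged (in metres and radians):
On the way, in this order (a step that is already met when the one before it is completed fails the run):
1. the clamp is swung back open (past 1.1 rad) while the handle still lies in the nest (value of joint clamp above 1.1 rad and z of handle_grip in the frame of nest between 0.036 and 0.06 m and horizontal distance between handle_grip and nest below 0.02 m), for 0.2 s.
2. the handle is held in the fingers, lifted more than 40 mm out of the nest (z of handle_grip in the frame of nest above 0.086 m and contact force between the fingers and handle above 1 N), for 0.2 s.
At the end, for the whole second after the job is handed in: Fingers hold the handle, feet on the front, pushing 5.5 to 14.5 N; feet within 6 mm of the holes along each axis, parallel within 0.09 rad, level within 0.10 rad, under 15 mm/s, off the nest; arm and fingers not touching the front; clamp open past 1.1 rad (contact force between handle and front between 5.5 and 14.5 N and x of handle_feet in the frame of front between -0.006 and 0.006 m and y of handle_feet in the frame of front between -0.006 and 0.006 m and z of handle_feet in the frame of front between -0.006 and 0.006 m and angle between the y axis of handle and the y axis of front, either way round below 0.09 rad and angle between the z axis of handle and the z axis of front, either way round below 0.1 rad and contact force between the fingers and handle above 1 N and contact force between each of the arm, the fingers and front below 0.5 N and contact force between handle and nest below 0.2 N and linear speed of handle below 0.015 m/s and value of joint clamp above 1.1 rad); the arm keeps its last pose, push and grip.
It fails at once if the handle is rammed against the drawer front (over 40 N) (contact force between handle and front above 40 N).
It fails at once if the hand knocks the drawer front (over 15 N) (contact force between the arm and front above 15 N).
It fails at once if a thing standing around is moved more than 30 mm (distance of any of screwdriver, cup, jar_lid, roll from where it was at the start of the episode above 0.03 m).
It also fails if it takes over 64 s, if anything falls off the work surface, if the arm or the gripper's body presses on something with over 40 N, if the wrist force passes 120 N, or if a joint passes its speed limit or range.

ROBOT

A 6-joint arm with a two-finger parallel gripper is mounted at the origin on the work surface. World frame = base frame: x ahead of the robot, y to its left, z up, the work surface at z = 0. Lengths are in mm, angles in rad, forces in N, time in s.
With the tool pointing down it reaches from about 275 to 1000 mm from the base axis. Payload 8.4 kg.
Tool frame: the origin (TCP) lies between the finger pads; the fingertips stand 17 mm ahead of it and the grasp point (between the pads) lies 2 mm behind it; z points along the fingers, y is the line along which they close (so a half turn about z gives the same grasp; the last joint's range is limited). The gripper opens to 85 mm and grips with 20 to 120 N. Pads are 22 mm wide; open, the fingers measure 114 mm over their backs; the gripper's body (76 mm by 85 mm) begins 54 mm behind the grasp point. The pads swing forward as they close: fully open they stand 13 mm farther back than shut.
Start: joints at [1.299, 0.353, 1.633, -0, 1.155, -0.002], TCP at [166.585, 602.393, 248.281] pointing down, gripper open.
Joint ranges: [-2.63, 2.63], [-0.92, 2.1], [0.06, 2.66], [-1.3, 4.44], [0, 2.69], [-3.02, 3.02]. Speed limits (rad/s): [2.22, 2.22, 2.79, 3.14, 3.14, 3.14].

INTERFACE

Orientations are given as [roll, pitch, yaw] about the fixed x, y, z axes, in that order (R = Rz(yaw) Ry(pitch) Rx(roll)).
In Python, from rig import sense, grab_frame, sign_off gives the robot as it stands. The module is installed in compiled form; this text tells all that it offers.
- The arm moves only by the tool send_rows, never from a script. Its argument "moves" is a list that holds one entry, the list of rows, each a list of 7 numbers: the shift along the world's x, y, z in m, then the turn, a rotation vector about the world's x, y, z in rad, then the opening, from -1 (shut) to 1 (fully open). In form: [[[dx, dy, dz, rx, ry, rz, jaw], ...]]. A call has 1 to 10 rows; each row shifts and turns the commanded pose from where the row before left it; what a row does not reach is not made up. A row lasts 1/10 s, in which the tool goes at most 50 mm and 8.59 degrees, less where a joint would pass 70% of its speed; a pose out of reach is approached as far as the arm can. A call with a gripper value outside its range is refused whole. The fingers move at their own pace and stop on an object; "grip_force" is the grip in N (left out, the last holds). Time passes only in rows, so rows that do not move let the fingers close. It gives the time, the measured TCP pose, the force, the opening and the grip force at its end, in the units of the state.
- sense(): the state, without advancing time (a new reading comes with each control period).
- grab_frame(name): name is "scene" or "side" or "wrist"; returns a dict with "img" (384x512x3 uint8, red, green, blue), "mtx" (3x3 intrinsics, pixels), "dist" ([k1, k2, p1, p2, k3] as OpenCV has them; the pictures are not rectified), "rvec" (rotation vector, rad) and "tvec" (3), from world to camera coordinates, as OpenCV has them; the wrist camera has in their place "T_tool_cam" (4x4, takes a point from camera to tool coordinates, whose origin is the TCP and whose axes are the flange's). Camera axes: x right, y down, z forward; pixel columns grow to the right and rows downward; lengths in mm; the calibration is good to about 2 mm. A picture is of the moment at which its call begins: read the wrist's pose just before it. There is no depth.
- sign_off(): hands the job in; it is judged then, once.
The state is a dict: "clock": time; "qpos": joint angles; "qvel": joint speeds; "joint_efforts": joint torques, N m; "eef_pos": TCP position; "tcp_rot": TCP orientation; "contact_force": force on the tool from outside, world axes, zero at the start; "wrist_torque": the same for the moment, N m; "opening": opening from 0.0 (shut) to 1.0 (fully open); "grasp_force": force on a finger pad.
Only numpy, scipy, OpenCV 4.12 (cv2) and the standard library are available. Lean on these libraries where they do the work, as an engineer would, in place of code of your own. Each camera call takes 0.05 s, during which the arm holds its last target. There are 200 camera calls.

## Working session

There is one attempt and no reset: what is moved stays moved. The work goes in short steps, Python scripts to look and compute and a tool call to move; the robot and the scene stay as the last step left them, time stands still between calls to the robot, and variables do not carry over. Pictures are saved under pics/ and viewed, at most 10 in all, crops included, and the job is handed in when it is done.

Besides the shell and the picture viewer there is one more tool, called after ">>>" as name(argument=value, ...) on one line, values as JSON. send_rows: Moves the arm, as the interface text tells. Its arguments: {"type":"object","properties":{"moves":{"type":"array"},"grip_force":{"type":"number"}},"required":["moves"]}

```bash
mkdir -p pics; cat > h.py <<'E'
import numpy as np, cv2, pickle
from rig import sense, grab_frame, sign_off
def shot(n,f):
    s=sense(); d=grab_frame(n); cv2.imwrite('pics/'+f+'.png',d['img'][:,:,::-1]); pickle.dump((s,d),open('pics/'+f+'.pkl','wb')); return s,d
def ray(f,uv):
    s,d=pickle.load(open('pics/'+f+'.pkl','rb'))
    p=cv2.undistortPoints(np.array(uv,float).reshape(-1,1,2),np.array(d['mtx'],float),np.array(d['dist'],float)).reshape(-1,2)
    v=np.c_[p,np.ones(len(p))]
    if 'rvec' in d:
        R=cv2.Rodrigues(np.array(d['rvec'],float))[0]; o=-R.T@np.array(d['tvec'],float).ravel(); return o,v@R
    from scipy.spatial.transform import Rotation as Ro
    T=np.array(d['T_tool_cam']); R=Ro.from_euler('xyz',s['tcp_rot']).as_matrix(); 
    return R@T[:3,3]+np.array(s['eef_pos']), v@(R@T[:3,:3]).T
def onz(f,uv,z):
    o,v=ray(f,uv); return o+v*((z-o[2])/v[:,2])[:,None]
def proj(f,P):
    s,d=pickle.load(open('pics/'+f+'.pkl','rb'))
    return cv2.projectPoints(np.array(P,float).reshape(-1,1,3),np.array(d['rvec'],float),np.array(d['tvec'],float),np.array(d['mtx'],float),np.array(d['dist'],float))[0].reshape(-1,2)
E
python3 - <<'E'
from h import *
a=[shot(n,n+'0')[1] for n in('scene','side')]
print(sense())
for n in a: print(n['mtx'],n['rvec'],n['tvec'])
for n in('scene0','side0'):
    cv2.imwrite('pics/'+n+'b.png',cv2.resize(cv2.imread('pics/'+n+'.png'),(800,600),interpolation=cv2.INTER_CUBIC))
E
```

```text
{'clock': 0.1, 'qpos': array([ 1.29855328e+00,  3.53577091e-01,  1.63408971e+00, -7.07090614e-06,
        1.15520997e+00, -2.40605964e-03]), 'qvel': array([ 0.00111778, -0.00136614, -0.00121889,  0.00080204,  0.00014985,
        0.00043576]), 'joint_efforts': array([ 9.73922142e-04, -6.06356120e+01, -3.42819893e+01, -1.20267978e-04,
        3.95841314e-03, -4.79813070e-05]), 'eef_pos': array([166.49987487, 601.97134502, 247.62505732]), 'tcp_rot': array([-3.14030853e+00,  3.37569766e-06,  2.87175853e+00]), 'contact_force': array([ 0.03454533, -0.14706204,  0.36744447]), 'wrist_torque': array([-0.01584534, -0.00179557, -0.03147975]), 'grasp_force': 0.0, 'opening': 1.0044505855663326}
[[398.08124349   0.         260.97565448]
 [  0.         398.08124349 191.19648174]
 [  0.           0.           1.        ]] [ 2.24898417  1.13088668 -0.38713844] [-316.22162115 -261.63569384 1726.45683092]
[[363.20990663   0.         256.64346573]
 [  0.         363.20990663 190.98995364]
 [  0.           0.           1.        ]] [ 2.02185049 -0.69789991  0.36553481] [-435.46486929  295.38728816  775.58722165]
```

View pics/scene0b.png

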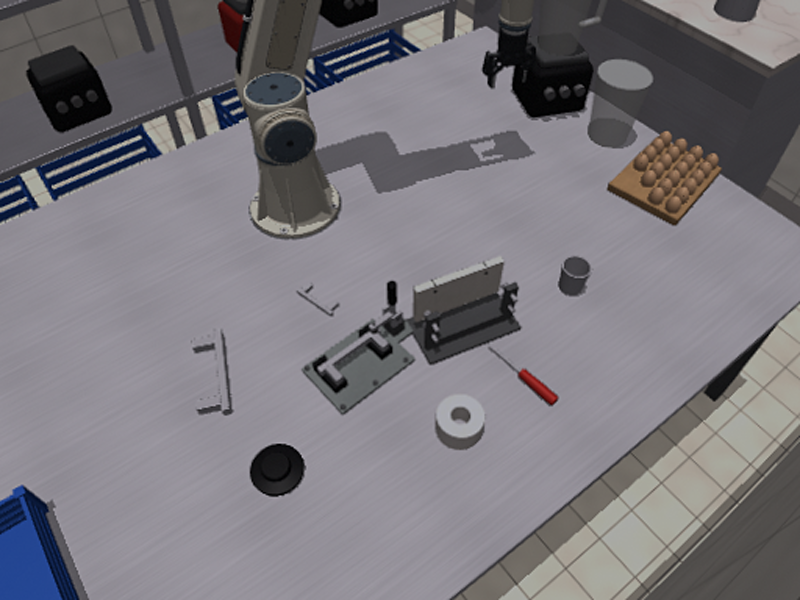

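View pics/side0b.png

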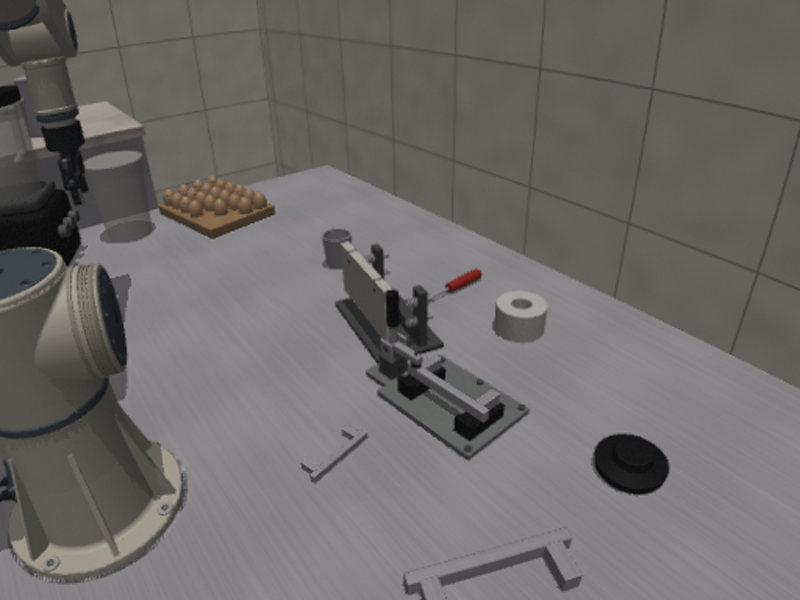

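The scene picture shows the candidates for the handle:
- a small one on the bench, around (318,300)
- a large one on the bench, around (215,370)
- the middle-sized one lying in the nest, around (345,358), under the clamp with its lever at (391,292)

By the description I choose the one in the nest. The drawer front is at (458,288) and the stand at (467,325). Next I measure roughly and work out where to put the wrist camera.

```bash
python3 - <<'E'
from h import *
np.set_printoptions(precision=1,suppress=True)
k=1/1.5625
A=lambda l:np.array(l)*k
print('plate corners L,B,R scene z12',onz('scene0',A([(303,368),(343,410),(414,358)]),12))
print('plate side: B(468,456) R(527,409)',onz('side0',A([(468,456),(527,409)]),12))
print('front top edge',onz('scene0',A([(414,284),(503,260)]),150))
print('front top side',onz('side0',A([(344,246),(393,293)]),150))
print('lever top scene,side',onz('scene0',A([(391,284)]),177),onz('side0',A([(392,292)]),177))
for n in('small','large'):pass
print('others: cup,lid,roll,driver',onz('scene0',A([(574,290),(277,470),(460,420),(490,348),(555,400),(318,300),(215,370)]),0))
s,d=shot('wrist','w0');print(d['T_tool_cam'],d['mtx'])
E
```

```text
plate corners L,B,R scene z12 [[ 481.2 -255.9   12. ]
 [ 622.3 -241.2   12. ]
 [ 607.4  -40.6   12. ]]
plate side: B(468,456) R(527,409) [[ 474.3 -260.8   12. ]
 [ 618.9 -246.7   12. ]]
front top edge [[524.7  19.8 150. ]
 [588.2 223.7 150. ]]
front top side [[569.5 209.9 150. ]
 [535.3   0.3 150. ]]
lever top scene,side [[513.2 -33.1 177. ]] [[509.4 -33.  177. ]]
others: cup,lid,roll,driver [[ 679.5  404.8    0. ]
 [ 651.6 -421.5    0. ]
 [ 784.8  -51.5    0. ]
 [ 684.2  121.5    0. ]
 [ 872.3  145.7    0. ]
 [ 327.6 -123.5    0. ]
 [ 360.1 -417.4    0. ]]
[[   0.    -1.    -0.3   74.5]
 [   1.     0.    -0.     0.3]
 [   0.    -0.3    1.  -126.5]
 [   0.     0.     0.     1. ]] [[305.9   0.  255.1]
 [  0.  305.9 186.8]
 [  0.    0.    1. ]]
```

>>> send_rows(moves=[[[0.02,-0.038,0.01,0,0,-0.076,0],[0.02,-0.038,0.01,0,0,-0.076,0],[0.02,-0.038,0.01,0,0,-0.076,0],[0.02,-0.038,0.01,0,0,-0.076,0],[0.02,-0.038,0.01,0,0,-0.076,0],[0.024,-0.036,0.01,0,0,-0.076,0],[0.024,-0.036,0.01,0,0,-0.076,0],[0.024,-0.036,0.01,0,0,-0.076,0],[0.024,-0.036,0.01,0,0,-0.076,0],[0.024,-0.036,0.01,0,0,-0.076,0]]])

```text
clock: 1.15
eef_pos: [387.1, 230.7, 348.7]
tcp_rot: [3.141, 0.0, 2.109]
contact_force: [0.8, 0.1, 0.7]
opening: 0.501
grasp_force: 0.0
```

>>> send_rows(moves=[[[0.024,-0.036,0,0,0,-0.076,-1],[0.024,-0.036,0,0,0,-0.076,-1],[0.024,-0.036,0,0,0,-0.076,-1],[0.024,-0.036,0,0,0,-0.076,-1],[0.024,-0.036,0,0,0,-0.076,-1],[0.024,-0.03,0,0,0,-0.076,-1],[0,0,0,0,0,0,-1],[0,0,0,0,0,0,-1]]])

```text
clock: 1.95
eef_pos: [530.5, 21.9, 347.7]
tcp_rot: [-3.14, -0.0, 1.655]
contact_force: [0.1, 0.1, -0.5]
opening: -0.0
grasp_force: 0.0
```

```bash
python3 - <<'E'
from h import *
s,d=shot('wrist','w1');print(s['eef_pos'],s['tcp_rot'],s['clock'],s['opening'])
cv2.imwrite('pics/w1b.png',cv2.resize(cv2.imread('pics/w1.png'),(800,600),interpolation=cv2.INTER_CUBIC))
E
```

```text
[530.46747791  21.85632353 347.73688603] [-3.14032311e+00 -3.85027949e-04  1.65462419e+00] 1.95 -0.00048335032076976097
```

View pics/w1b.png

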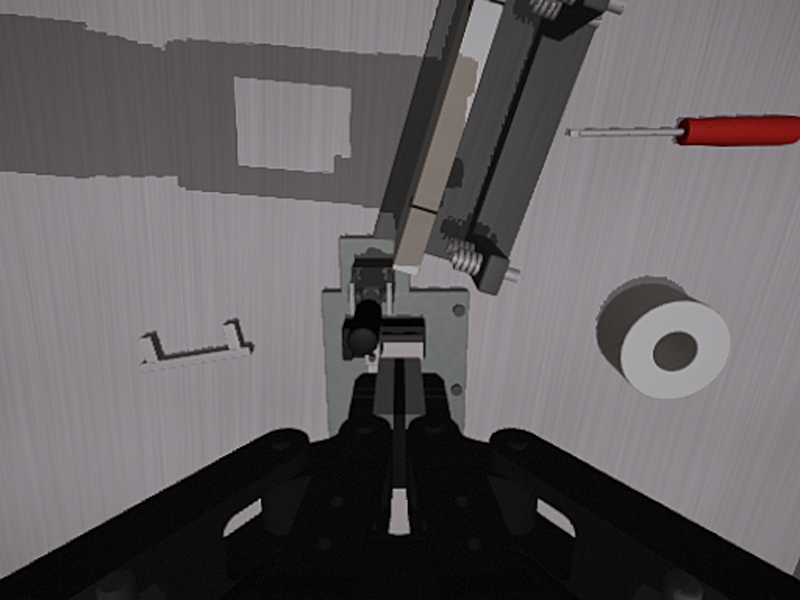

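The wrist view shows three things: the lever top near (362,342), one pencil tick on the front's top edge at (423,209), and a nest corner at (469,290). The gripper hides the rest, so I take one look at the front and one at the nest.

>>> send_rows(moves=[[[0,0.04,0,0,0,0,-1],[0,0.05,0,0,0,0,-1],[0,0.02,0,0,0,0,-1],[0,0,0,0,0,0,-1]]])

```text
clock: 2.4
eef_pos: [529.4, 135.9, 348.3]
tcp_rot: [-3.141, -0.001, 1.661]
contact_force: [-0.2, 0.4, -0.3]
opening: 0.001
grasp_force: 0.0
```

```bash
python3 - <<'E'
from h import *
s,d=shot('wrist','w2');print(s['eef_pos'],s['tcp_rot'],s['clock'])
E
```

```text
[529.39764366 135.90274322 348.31131823] [-3.14136750e+00 -8.98573959e-04  1.66101943e+00] 2.4
```

>>> send_rows(moves=[[[0,-0.03,0,0,0,0,-1],[0,-0.05,0,0,0,0,-1],[0,-0.05,0,0,0,0,-1],[0,-0.05,0,0,0,0,-1],[0,-0.05,0,0,0,0,-1],[0,-0.05,0,0,0,0,-1],[0,-0.05,0,0,0,0,-1],[0,-0.05,0,0,0,0,-1],[0,-0.02,0,0,0,0,-1],[0,0,0,0,0,0,-1]]])

```text
clock: 3.45
eef_pos: [529.3, -270.7, 348.1]
tcp_rot: [-3.141, 0.001, 1.653]
contact_force: [-0.4, -0.2, 0.4]
opening: -0.001
grasp_force: 0.0
```

```bash
python3 - <<'E'
from h import *
s,d=shot('wrist','w3');print(s['eef_pos'],s['tcp_rot'],s['clock'])
a=cv2.imread('pics/w2.png')[0:300,200:400];b=cv2.imread('pics/w3.png')[0:300,150:350]
cv2.imwrite('pics/c23.png',np.hstack([cv2.resize(i,(400,600),interpolation=cv2.INTER_CUBIC) for i in(a,b)]))
E
```

```text
[ 529.34029877 -270.71095353  348.0507386 ] [-3.14088132e+00  6.81686993e-04  1.65259890e+00] 3.45
```

View pics/c23.png

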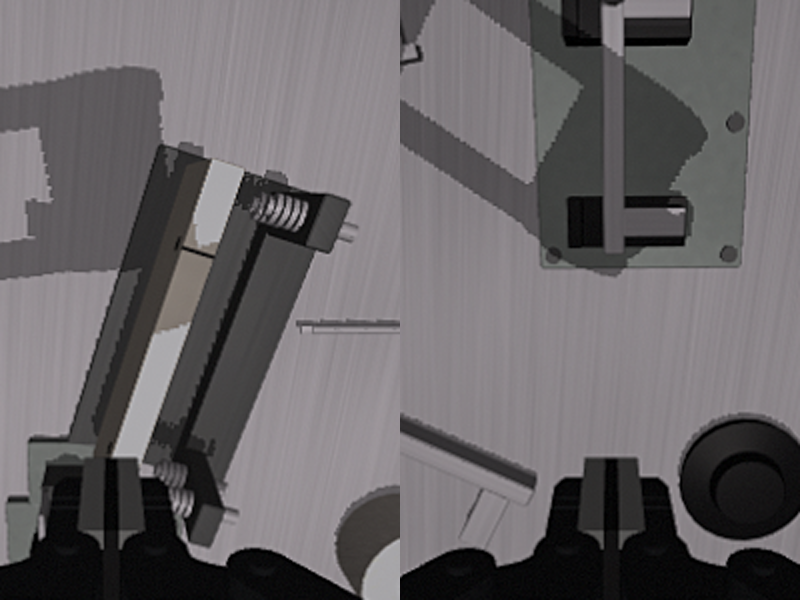

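In the left crop (w2) the front's top edge shows the far tick from (181,246) to (215,257). The face's top corners are at (207,160) and (110,458). In the right crop (w3) the bar lies at u 603–624 with its near end at v=252, and the foot reaches u=686. The nest plate corners are (541,266) and (741,266).

```bash
python3 - <<'E'
from h import *
np.set_printoptions(precision=1,suppress=True)
w2=lambda l:np.array(l,float)/2+[200,0]
w3=lambda l:np.array(l,float)/2+[150,0]
w1=lambda l:np.array(l,float)/1.5625
print('front face-top far,near; back far,near; tick',onz('w2',w2([(207,160),(110,458),(243,170),(148,465),(181,246),(215,257)]),150))
print('w1 tick, near corner',onz('w1',w1([(411,205),(437,212),(394,265),(418,268)]),150))
print('scene front',onz('scene0',w1([(414,284),(503,260)]),150))
print('bar near L,R, far L,R',onz('w3',w3([(604,252),(624,252),(603,5),(624,5)]),56))
print('foot end',onz('w3',w3([(686,208),(686,237),(624,208),(624,237)]),56))
print('plate',onz('w3',w3([(541,266),(741,266),(530,5),(756,0)]),12), onz('w1',w1([(469,290),(324,290)]),12))
print('scene bar? lever',onz('w1',w1([(362,342)]),177))
# HSV based front strip lines
im=cv2.imread('pics/w2.png')
for r in (90,100,140,160,180,200,215):print(r,im[r,240:300].mean(1).astype(int).tolist())
E
```

```text
front face-top far,near; back far,near; tick [[570.5 226.6 150. ]
 [536.9  59.9 150. ]
 [589.1 223.5 150. ]
 [559.3  57.5 150. ]
 [562.9 183.6 150. ]
 [581.3 179.6 150. ]]
w1 tick, near corner [[536.3  58.5 150. ]
 [554.2  55.3 150. ]
 [528.2  16.2 150. ]
 [545.1  15.5 150. ]]
scene front [[524.7  19.8 150. ]
 [588.2 223.7 150. ]]
bar near L,R, far L,R [[ 789.  -218.9   56. ]
 [ 802.  -217.9   56. ]
 [ 747.8  -77.8   56. ]
 [ 760.   -77.    56. ]]
foot end [[ 833.2 -187.4   56. ]
 [ 839.  -205.4   56. ]
 [ 793.9 -190.2   56. ]
 [ 799.2 -208.3   56. ]]
plate [[ 773.8 -234.9   12. ]
 [ 917.9 -223.9   12. ]
 [ 724.1  -68.5   12. ]
 [ 867.5  -56.6   12. ]] [[607.1 -37.6  12. ]
 [461.1 -50.   12. ]]
scene bar? lever [[510.9 -32.  177. ]]
90 [94, 93, 93, 92, 91, 92, 95, 93, 91, 94, 93, 92, 94, 92, 90, 91, 92, 92, 91, 94, 92, 91, 93, 94, 90, 90, 92, 92, 90, 91, 94, 95, 91, 67, 24, 42, 42, 45, 48, 46, 45, 43, 44, 44, 46, 44, 43, 44, 45, 44, 48, 58, 58, 58, 57, 56, 57, 58, 58, 56]
100 [95, 94, 93, 91, 92, 95, 92, 93, 94, 94, 92, 94, 93, 92, 91, 92, 93, 93, 93, 93, 91, 92, 95, 92, 91, 92, 91, 
[... 775 characters left out ...]
40, 49, 57, 58, 58, 57, 57, 57, 58, 56, 49, 94, 159, 178, 173, 170, 171, 171, 171, 172, 171, 171, 171, 171, 171, 171, 174, 180, 153, 55, 67, 73, 75, 71, 71, 71, 71, 69, 70, 71]
200 [45, 70, 70, 72, 73, 71, 73, 73, 74, 65, 36, 38, 39, 38, 45, 56, 57, 56, 58, 57, 57, 58, 55, 53, 63, 130, 180, 173, 172, 172, 172, 170, 171, 171, 171, 171, 171, 171, 172, 173, 178, 148, 58, 67, 71, 72, 71, 70, 72, 71, 68, 68, 71, 71, 73, 65, 28, 13, 15, 18]
215 [71, 70, 71, 70, 71, 72, 62, 36, 37, 44, 55, 58, 57, 56, 58, 57, 57, 57, 51, 67, 133, 181, 173, 172, 172, 172, 171, 171, 171, 171, 171, 171, 173, 174, 175, 169, 114, 24, 37, 41, 39, 39, 39, 41, 37, 36, 38, 41, 41, 40, 37, 23, 17, 16, 16, 32, 61, 73, 68, 68]
```

```bash
python3 - <<'E'
from h import *
np.set_printoptions(precision=1,suppress=True)
w3=lambda l:(np.array(l,float)-[400,0])/2+[150,0]
print('bar near L,R, far L,R',onz('w3',w3([(604,252),(624,252),(603,5),(624,5)]),56))
print('foot end',onz('w3',w3([(686,208),(686,237),(624,208),(624,237)]),56))
print('plate',onz('w3',w3([(541,266),(741,266),(530,5),(756,0)]),12))
im=cv2.imread('pics/w3.png')
for r in (10,30,60,85,110):print(r,im[r,240:275].mean(1).astype(int).tolist())
E
```

```text
bar near L,R, far L,R [[ 523.1 -239.9   56. ]
 [ 536.6 -238.7   56. ]
 [ 511.1  -95.1   56. ]
 [ 523.7  -94.1   56. ]]
foot end [[ 574.8 -207.    56. ]
 [ 577.  -225.6   56. ]
 [ 534.  -210.3   56. ]
 [ 535.7 -228.9   56. ]]
plate [[ 476.8 -258.7   12. ]
 [ 626.1 -246.5   12. ]
 [ 461.7  -88.6   12. ]
 [ 610.1  -73.8   12. ]]
10 [39, 32, 34, 33, 33, 33, 32, 32, 33, 25, 62, 120, 148, 148, 145, 140, 139, 143, 144, 149, 149, 116, 35, 33, 36, 38, 38, 37, 38, 37, 37, 39, 39, 37, 38]
30 [61, 61, 61, 61, 63, 60, 60, 60, 61, 61, 59, 67, 88, 93, 92, 89, 88, 91, 91, 92, 93, 76, 69, 105, 102, 101, 100, 101, 101, 100, 101, 102, 101, 100, 99]
60 [63, 62, 62, 62, 64, 64, 64, 65, 65, 64, 57, 60, 86, 95, 92, 89, 88, 92, 90, 91, 93, 80, 56, 62, 61, 63, 61, 62, 62, 61, 61, 62, 61, 61, 61]
85 [65, 65, 64, 64, 64, 65, 64, 65, 65, 64, 61, 65, 86, 94, 91, 89, 88, 91, 89, 90, 91, 80, 57, 64, 64, 64, 63, 63, 63, 62, 62, 62, 62, 62, 63]
110 [6, 1, 16, 15, 14, 13, 12, 14, 12, 15, 6, 40, 80, 94, 92, 91, 88, 89, 92, 89, 87, 87, 88, 86, 84, 85, 86, 85, 86, 85, 87, 85, 85, 85, 86]
```

>>> send_rows(moves=[[[-0.002,0.025,-0.022,0,0,0,-1],[-0.002,0.025,-0.022,0,0,0,-1],[-0.002,0.025,-0.022,0,0,0,-1],[-0.002,0.025,-0.022,0,0,0,-1],[-0.002,0.024,-0.022,0,0,0,-1],[-0.002,0.024,-0.022,0,0,0,-1],[-0.002,0.024,-0.022,0,0,0,-1],[-0.001,0.024,-0.021,0,0,0,-1],[0,0,0,0,0,0,-1]]])

```text
clock: 4.4
eef_pos: [512.8, -68.1, 171.0]
tcp_rot: [-3.137, -0.002, 1.659]
contact_force: [-0.6, 0.3, -0.5]
opening: -0.002
grasp_force: 0.0
```

>>> send_rows(moves=[[[-0.001,0.01,0,0,0,0,-1],[-0.001,0.01,0,0,0,0,-1],[-0.001,0.01,0,0,0,0,-1],[-0.001,0.01,0,0,0,0,-1],[-0.001,0.01,0,0,0,0,-1],[0,0.01,0,0,0,0,-1],[-0.001,0.01,0,0,0,0,-1],[0,0.008,0,0,0,0,-1],[0,0,0,0,0,0,-1]]])

```text
clock: 5.3
eef_pos: [509.6, 7.4, 173.2]
tcp_rot: [-3.141, -0.0, 1.657]
contact_force: [0.1, 0.3, 0.3]
opening: 0.003
grasp_force: 0.0
```

```bash
python3 - <<'E'
from h import *
shot('side','s1'); s,d=shot('scene','c1')
im=cv2.imread('pics/s1.png')[110:310,170:370];im2=cv2.imread('pics/c1.png')[130:280,170:370]
cv2.imwrite('pics/v4.png',np.hstack([cv2.resize(im,(400,400)),cv2.resize(im2,(400,400))]))
E
```

```text
(no output)
```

View pics/v4.png

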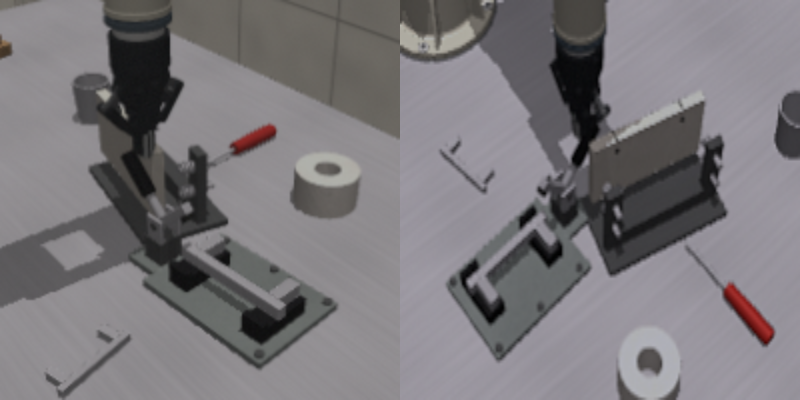

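The lever, from (150,210) to (125,165) in the left crop, leans well over, and the arm is up off the handle. I push a little more and wait.

>>> send_rows(moves=[[[0,0.008,0,0,0,0,-1],[0,0.008,0,0,0,0,-1],[0,0,0.02,0,0,0,-1],[0,-0.01,0.02,0,0,0,-1],[0,-0.02,0.02,0,0,0,-1],[0,-0.02,0.02,0,0,0,-1],[0,-0.04,0.02,0,0,0,0],[0,-0.04,0.02,0,0,0,0],[0,-0.04,0,0,0,0,0],[0,0,0,0,0,0,0]]])

```text
clock: 6.4
eef_pos: [510.0, -151.2, 294.1]
tcp_rot: [3.14, 0.002, 1.652]
contact_force: [0.8, 0.7, 0.3]
opening: 0.496
grasp_force: 0.0
```

```bash
python3 - <<'E'
from h import *
shot('side','s2'); s,d=shot('scene','c2')
im=cv2.imread('pics/s2.png')[110:310,170:370];im2=cv2.imread('pics/c2.png')[130:280,170:370]
cv2.imwrite('pics/v5.png',np.hstack([cv2.resize(im,(400,400)),cv2.resize(im2,(400,400))]))
E
```

```text
(no output)
```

View pics/v5.png

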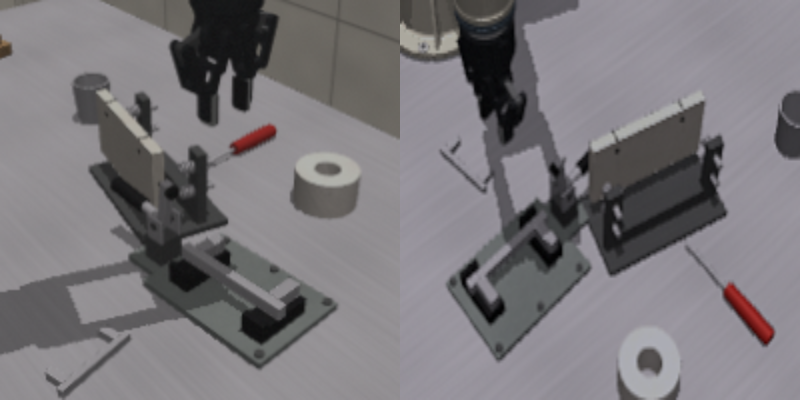

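The clamp lies fully open: the lever is level behind the arm at (125,190) in the left crop, and the handle is undisturbed. Now the grasp.

>>> send_rows(moves=[[[0.006,-0.003,-0.04,0,0,0,0],[0.006,-0.002,-0.04,0,0,0,0],[0,0,-0.04,0,0,0,0],[0,0,-0.04,0,0,0,0],[0,0,-0.04,0,0,0,0],[0,0,-0.02,0,0,0,0],[0,0,0,0,0,0,0]]])

```text
clock: 7.2
eef_pos: [519.3, -150.4, 70.2]
tcp_rot: [-3.136, -0.003, 1.657]
contact_force: [-0.2, 0.2, -0.5]
opening: 0.499
grasp_force: 0.0
```

```bash
python3 - <<'E'
from h import *
s,d=shot('wrist','w4');print(s['eef_pos'],s['tcp_rot'],s['contact_force'])
shot('side','s3')
im=cv2.imread('pics/w4.png');im2=cv2.imread('pics/s3.png')[130:280,230:380]
cv2.imwrite('pics/v6.png',np.hstack([cv2.resize(im,(400,400)),cv2.resize(im2,(400,400))]))
E
```

```text
[ 519.28251388 -150.3797503    70.20648545] [-3.13562673e+00 -2.64159867e-03  1.65702889e+00] [-0.21802234  0.24495247 -0.5278212 ]
```

View pics/v6.png

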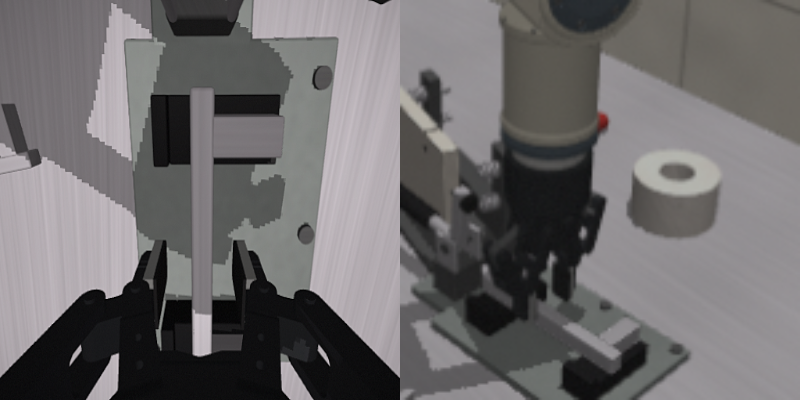

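The wrist view shows the bar between the open pads. Its +y end is at v=88 and the foot spans v 115–157, in half-scale pixels. I use that to refine the y position.

```bash
python3 - <<'E'
from h import *
np.set_printoptions(precision=1,suppress=True)
q=lambda l:np.array(l,float)*[512/400,384/400]
p=onz('w4',q([(191,88),(213,88),(283,115),(283,157),(194,270),(212,270)]),56);print(p)
Y=np.array([-.084,.9965,0]);X=np.array([.9965,.084,0])
print('origin from end',(p[0]+p[1])/2-85*Y,'from foot',(p[2]+p[3])/2-64*Y-47*X)
E
```

```text
[[ 508.7  -72.6   56. ]
 [ 520.9  -71.6   56. ]
 [ 561.7  -79.1   56. ]
 [ 565.1  -96.9   56. ]
 [ 517.2 -158.1   56. ]
 [ 529.1 -157.    56. ]]
origin from end [ 521.9 -156.8   56. ] from foot [ 521.9 -155.7   56. ]
```

>>> send_rows(moves=[[[0.003,-0.006,-0.013,0,0,0,0],[0,0,-0.013,0,0,0,0],[0,0,0,0,0,0,0],[0,0,0,0,0,0,-1],[0,0,0,0,0,0,-1],[0,0,0,0,0,0,-1],[0,0,0,0,0,0,-1],[0,0,0,0,0,0,-1]]], grip_force=80)

```text
clock: 8.1
eef_pos: [524.8, -158.7, 47.7]
tcp_rot: [3.141, 0.0, 1.656]
contact_force: [-1.1, -0.2, 5.4]
opening: 0.147
grasp_force: 78.8
```

>>> send_rows(moves=[[[0,0,0.01,0,0,0,-1],[0,0,0.025,0,0,0,-1],[0,0,0.03,0,0,0,-1],[0,0,0.03,0,0,0,-1],[0,0,0.025,0,0,0,-1],[0,0,0.01,0,0,0,-1],[0,0,0,0,0,0,-1],[0,0,0,0,0,0,-1]]])

```text
clock: 8.9
eef_pos: [524.0, -158.4, 176.5]
tcp_rot: [-3.141, -0.0, 1.656]
contact_force: [0.5, -0.2, -0.9]
opening: 0.147
grasp_force: 78.0
```

>>> send_rows(moves=[[[-0.006,0.02,0,0,0,-0.0294,-1],[-0.006,0.03,0,0,0,-0.0294,-1],[-0.006,0.035,0,0,0,-0.0294,-1],[-0.006,0.035,0,0,0,-0.0294,-1],[-0.006,0.035,0,0,0,-0.0294,-1],[-0.006,0.035,0,0,0,-0.0294,-1],[-0.006,0.035,0,0,0,-0.0294,-1],[-0.006,0.03,0,0,0,-0.0294,-1],[-0.006,0.025,0,0,0,-0.0294,-1],[-0.0035,0.0154,0,0,0,-0.0289,-1]]])

```text
clock: 9.9
eef_pos: [465.5, 138.2, 175.6]
tcp_rot: [-3.139, 0.001, 1.362]
contact_force: [-0.9, -1.0, -1.7]
opening: 0.15
grasp_force: 78.1
```

>>> send_rows(moves=[[[0,0,-0.01,0,0,0,-1],[0,0,-0.015,0,0,0,-1],[0,0,-0.015,0,0,0,-1],[0,0,-0.006,0,0,0,-1],[0,0,0,0,0,0,-1],[0,0,0,0,0,0,-1]]])

```text
clock: 10.5
eef_pos: [467.1, 136.4, 131.0]
tcp_rot: [-3.141, 0.0, 1.362]
contact_force: [-0.2, 0.1, -0.4]
opening: 0.147
grasp_force: 78.1
```

```bash
python3 - <<'E'
from h import *
s,d=shot('wrist','w5');print(s['eef_pos'],s['tcp_rot'],s['contact_force'],s['opening'])
shot('side','s5');shot('scene','c5')
im=cv2.imread('pics/w5.png')[0:384,60:460];im2=cv2.imread('pics/s5.png')[130:280,170:320]
cv2.imwrite('pics/v7.png',np.hstack([cv2.resize(im,(400,384)),cv2.resize(im2,(384,384),interpolation=cv2.INTER_CUBIC)]))
E
```

```text
[467.06745084 136.40536415 131.03858901] [-3.14097569e+00  3.88223328e-04  1.36206286e+00] [-0.22925672  0.13724187 -0.38023947] 0.14653551261319428
```

View pics/v7.png

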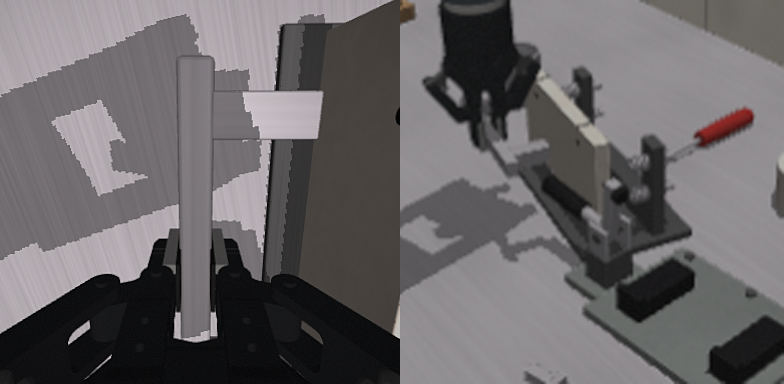

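The wrist view shows the +y foot end at (320,92–138) and the face with a hole near (398,117). The side view shows the handle gripped level in front of the face. I now measure the hole and the foot in the wrist picture.

```bash
python3 - <<'E'
from h import *
np.set_printoptions(precision=1,suppress=True)
im=cv2.imread('pics/w5.png').mean(2)
roi=im[95:140,435:512]; m=(roi<30).astype(np.uint8)
n,l,st,c=cv2.connectedComponentsWithStats(m)
for i in range(1,n):
    if st[i,4]>8:print('dark',c[i]+[435,95],st[i])
yaw=-.2095;Xf=np.array([np.cos(yaw),np.sin(yaw),0]);Yf=np.array([-Xf[1],Xf[0],0]);F=np.array([549.6,121,130])
hole=[c[i]+[435,95] for i in range(1,n) if st[i,4]>8] 
for h in hole:
    o,v=ray('w5',[h]);P=o+v[0]*((F-o)@Xf/(v[0]@Xf));print('hole in front frame',(P-F)@Yf,P[2]-130)
p=onz('w5',[(382,92),(378,138),(237,57),(273,57),(240,240),(271,240)],140)
print(p, 'foot y in front',(p[:2]-F)@Yf,'x',(p[:2]-F)@Xf,'end y',(p[2:4]-F)@Yf,'bar x',(p[2:]-F)@Xf)
# scene view, foot tips and holes
for f in('c5','s5'):
    s,d=pickle.load(open('pics/'+f+'.pkl','rb'))
    print(f,'pred holes',proj(f,[F+64*Yf,F-64*Yf]),'ticks',proj(f,[F+64*Yf+[0,0,20],F-64*Yf+[0,0,20]]))
im=cv2.imread('pics/c5.png')[140:250,230:350];im2=cv2.imread('pics/s5.png')[140:240,180:280]
cv2.imwrite('pics/v8.png',np.hstack([cv2.resize(im,(400,400),interpolation=cv2.INTER_CUBIC),cv2.resize(im2,(400,400),interpolation=cv2.INTER_CUBIC)]))
E
```

```text
dark [462.5 114.8] [ 21  10  14  20 229]
dark [506.6 119. ] [67 22 10  5 49]
hole in front frame 64.3635130990016 0.19844722934391257
hole in front frame 64.47514948745865 22.43512573112517
[[528.8 200.4 140. ]
 [525.9 183.9 140. ]
 [479.7 222.9 140. ]
 [492.2 220.3 140. ]
 [464.9 152.7 140. ]
 [477.7 150.  140. ]] foot y in front [73.3 56.6] x [-36.9 -36.3] end y [85.2 85.2] bar x [-89.5 -76.8 -89.5 -76.3]
c5 pred holes [[308.1 170.9]
 [275.8 182.4]] ticks [[308.7 167.1]
 [276.  178.7]]
s5 pred holes [[223.4 166.7]
 [239.6 185.3]] ticks [[223.  160.9]
 [239.3 179.2]]
```

View pics/v8.png

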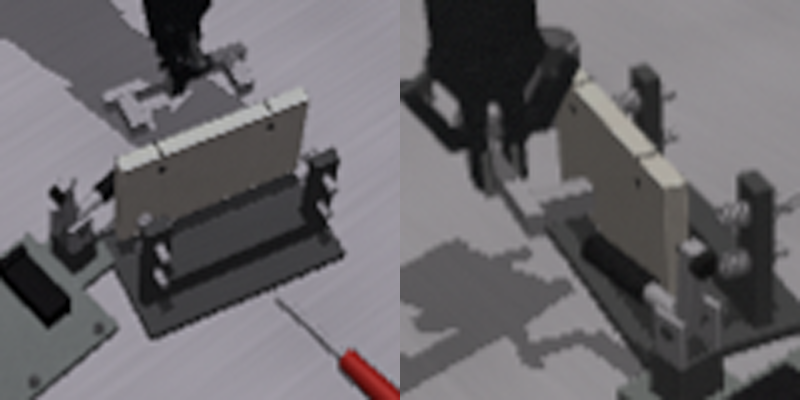

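The +y hole measures (64.4, 0.2) in the front frame, which agrees with its nominal position. The handle is parallel, with y within about 1 mm and the feet about 37 mm off the face. I approach gently.

>>> send_rows(moves=[[[0.0078,-0.0017,0,0,0,0,-1],[0.0098,-0.0021,0,0,0,0,-1],[0.0078,-0.0017,0,0,0,0,-1],[0.0039,-0.0008,0,0,0,0,-1],[0.002,-0.0004,0,0,0,0,-1],[0,0,0,0,0,0,-1]]])

```text
clock: 11.25
eef_pos: [498.6, 130.0, 131.2]
tcp_rot: [-3.141, 0.0, 1.362]
contact_force: [-0.4, -0.4, -1.6]
opening: 0.149
grasp_force: 78.1
```

>>> send_rows(moves=[[[0.002,-0.0004,0,0,0,0,-1],[0.002,-0.0004,0,0,0,0,-1],[0.001,-0.0002,0,0,0,0,-1],[0,0,0,0,0,0,-1],[0,0,0,0,0,0,-1]]])

```text
clock: 11.75
eef_pos: [502.7, 129.2, 131.2]
tcp_rot: [-3.14, 0.0, 1.362]
contact_force: [-3.5, 1.9, -0.0]
opening: 0.144
grasp_force: 78.5
```

>>> send_rows(moves=[[[0.002,-0.0004,0,0,0,0,-1],[0.002,-0.0004,0,0,0,0,-1],[0.001,-0.0002,0,0,0,0,-1],[0,0,0,0,0,0,-1],[0,0,0,0,0,0,-1]]])

```text
clock: 12.25
eef_pos: [507.1, 128.2, 131.1]
tcp_rot: [-3.139, 0.0, 1.362]
contact_force: [-7.1, 2.7, 2.7]
opening: 0.145
grasp_force: 78.9
```

```bash
python3 - <<'E'
from h import *
s,d=shot('wrist','w6');f=[sense()['contact_force']]
for i in range(4): grab_frame('side'); f.append(sense()['contact_force'])
print(np.mean(f,0)@[.978,-.208,0],np.round(f,1).tolist(),s['eef_pos'])
E
```

```text
-8.040434869289522 [[-7.4, 2.9, 2.9], [-8.1, 2.8, 2.8], [-6.9, 3.2, 3.1], [-7.3, 3.2, 3.0], [-8.2, 3.1, 2.7]] [507.13721802 128.22288205 131.07505004]
```

>>> send_rows(moves=[[[0.002,-0.0004,0,0,0,0,-1],[0,0,0,0,0,0,-1],[0,0,0,0,0,0,-1],[0,0,0,0,0,0,-1],[0,0,0,0,0,0,-1]]])

```text
clock: 13.0
eef_pos: [508.8, 127.9, 131.0]
tcp_rot: [-3.139, 0.001, 1.362]
contact_force: [-8.6, 2.5, 3.0]
opening: 0.147
grasp_force: 79.0
```

```bash
python3 - <<'E'
from h import *
np.set_printoptions(precision=1,suppress=True)
s,d=shot('wrist','w7');shot('scene','c7');shot('side','s7');f=[sense()['contact_force']]
for i in range(4): grab_frame('side'); f.append(sense()['contact_force'])
print(np.mean(f,0),np.mean(f,0)@[.978,-.208,0],sense()['eef_pos'],sense()['clock'])
a=cv2.imread('pics/w7.png')[0:384,60:460];b=cv2.imread('pics/c7.png')[140:250,230:350];c=cv2.imread('pics/s7.png')[140:240,180:280]
R=lambda i,w,h:cv2.resize(i,(w,h),interpolation=cv2.INTER_CUBIC)
cv2.imwrite('pics/v9.png',np.hstack([R(a,420,420),np.vstack([R(b,380,300),R(c,380,300)])[90:510]]))
E
```

```text
[-8.7  3.6  3.7] -9.247957868320784 [508.8 127.9 131.1] 13.35
```

View pics/v9.png

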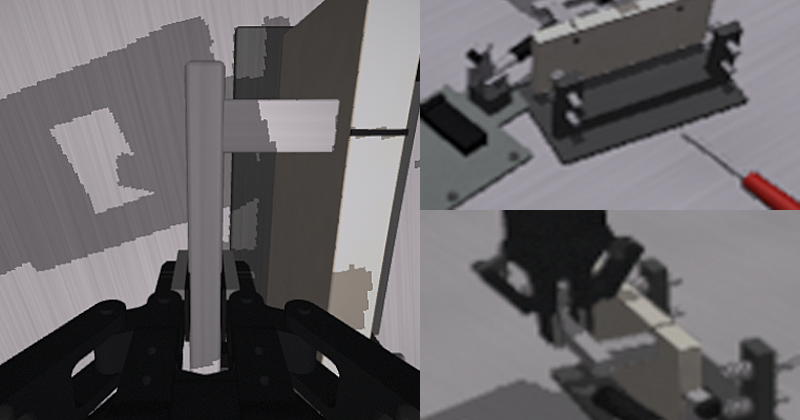

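The picture shows the foot end at (337,101–151) against the face, beside the tick at (350,131). A last numeric check of the y offset follows.

```bash
python3 - <<'E'
from h import *
np.set_printoptions(precision=1,suppress=True)
q=lambda l:np.array(l,float)*[400/420,384/420]+[60,0]
yaw=-.2095;Xf=np.array([np.cos(yaw),np.sin(yaw),0]);Yf=np.array([-Xf[1],Xf[0],0]);F=np.array([549.6,121,130])
t=onz('w7',q([(350,131),(407,132)]),150)-F
p=onz('w7',q([(339,100),(335,152),(188,62),(223,62),(190,250),(221,250)]),140)-F
print('tick',t@Yf,t@Xf,'foot',p[:2]@Yf,p[:2]@Xf,'end',p[2:4]@Yf,'bar x',p[2:]@Xf)
E
```

```text
tick [64.6 64.2] [ 6.7 25. ] foot [73.8 56.6] [5.9 6.7] end [85.6 85.6] bar x [-46.2 -34.5 -46.4 -34.1]
```

The y offset is under 1 mm, the bar is parallel, the front is pushed in about 6.5 mm and the force is 9.2 N. I hand the job in.

```bash
python3 -c "
from h import *
print(sign_off())"
```

```text
the job is handed in; nothing more can be done
None
```

The job is handed in: the clamp is open, and the arm is holding the handle against the drawer front at about 9 N, with the feet within about 1 mm of the holes sideways and parallel to the front.

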